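# Snap the retaining clip onto the filter-wheel spindle

### The job

Secure the filter wheel: pick up the open steel clip with the orange tab, lay it flat on the wheel's face with its mouth towards the spindle, feeling for the face because the wheel's height is not exactly known, and push it sideways into the groove under the spindle's head until it snaps fully home. Let go of it there and back away. Be gentle with the wheel and the clip (never more than 25 N of force), and leave the other things on the desk alone.

Things in the scene. Friction and masses are not known exactly. Their poses are not given: they have to be found in the camera images.
- clip: open (horseshoe) retaining clip, 4.5 mm flat steel, lying flat, 34 mm wide in y, x = -45 to +10 mm, about 50 g. Origin: at its underside, on the spindle's axis once seated. +x points out of the mouth, z up. The flat bottom of the mouth, at x = -10.3 mm, stops on the spindle when home.
- clip_tab (a point): in the clip's upright orange tab, by which to grip it, 24 mm above its underside, at x = -34 mm of the clip; axes as the clip's. The tab is 10 mm thick in y, 22 mm long in x (-45 to -23) and runs from the plate (4.5 mm) up to 34 mm above the underside.
- clip_mouth (a point): middle of the clip's mouth, at its underside, at x = +7 mm of the clip, between the rounded bumps that end its two spring prongs (prongs at y = 12 to 16 mm either side). The bumps leave 15.6 mm; on the 20 mm spindle each is spread 2.2 mm. It takes about 6 to 10 N of push; past the middle the clip runs on more easily, then stops hard.
- wheel_stage: filter-wheel stage, bolted to the desk. Origin: underside of its 145 x 116 x 12 mm foot, on the spindle's vertical axis; z up, front is -x. A flat black wheel, 110 mm across, 8 mm thick, six coloured filters set flush. Its face lies 46 to 66 mm above the origin, which is not measured: feel for it. It gives downward on a spring, 5 N per mm, up to 6 mm.
- spindle (a point): on the spindle's axis at the wheel face's nominal height (56 mm; true height up to 10 mm off, unmeasured). Axes as the stage's. Steel spindle on the wheel: a groove 20 mm in diameter, 6.5 mm high, its lower wall being the wheel's face; over it a head 32 mm in diameter, 8 mm high. A clip sliding on the face is level with the groove, with 2 mm to spare above.
- bracket (a point): top of the black sensor bracket at the stage's back, which reaches over the wheel's edge (stage x = 40 to 78 mm, y = -17 to 17 mm, up to 97 mm high). The front and sides of the wheel are open.
- vial_clear: small clear vial with a white cap, 22 mm wide, 55 high; bystander
- oil_drop: dropper bottle with a red cap, 27 mm wide, 68 high; bystander
- objective_b: short white microscope objective with a red ring standing upright, 29 mm wide, 41 high; bystander
- dust_cap_0: black round dust cap, 32 mm wide, 19 high; bystander
- torque_driver: red-handled driver lying down, 180 mm long; bystander
- timer: flat black timer with three grey buttons, 62 x 62 x 18 mm; bystander
Things that resemble listed ones, but are neither listed nor needed, are in the scene too. What is shaped like the clip but green or purple is not meant.

How it is judged:
At the end, for the whole second after the job is handed in: The clip is seated in the spindle's groove: its origin within 2 mm of the spindle's axis horizontally, lying flat (within 0.1 rad) between 43 and 70 mm above the stage's origin, at rest (z of clip in the frame of wheel_stage between 0.043 and 0.07 m and horizontal distance between clip and wheel_stage below 0.002 m and angle between clip's own z axis and vertical below 0.1 rad and linear speed of clip below 0.02 m/s); the robot touches nothing.
It fails at once if the clip is pressed or pushed against the wheel or spindle with more than 25 N (contact force between clip and wheel_stage above 25 N).
It fails at once if the robot itself pushes the stage with more than 25 N (contact force between any of the arm, the fingers and wheel_stage above 25 N).
It fails at once if a bystander is pushed more than 30 mm from its place (distance of any of vial_clear, oil_drop, objective_b, dust_cap_0, torque_driver, timer from where it was at the start of the episode above 0.03 m).
It also fails if it takes over 67 s, if anything falls off the work surface, if the arm or the gripper's body presses on something with over 40 N, if the wrist force passes 120 N, or if a joint passes its speed limit or range.

### The arm

A 7-joint arm with a two-finger parallel gripper is mounted at the origin on the work surface; the furniture and walls round the work are solid. World frame = base frame: x ahead of the robot, y to its left, z up, the work surface at z = 0. Lengths are in m, angles in rad, forces in N, time in s.
With the tool pointing down it reaches from about 0.4 to 0.875 m from the base axis. Payload 19.3 kg.
Tool frame: the origin (TCP) lies at the very end of the fingers, on their centre line; the grasp point (between the pads) lies 19 mm behind it; z points along the fingers, y is the line along which they close (so a half turn about z gives the same grasp; the last joint's range is limited). The gripper opens to 85 mm and grips with 20 to 120 N. Pads are 22 mm wide; open, the fingers measure 114 mm over their backs; the gripper's body (76 mm by 85 mm) begins 54 mm behind the grasp point. The pads swing forward as they close: fully open they stand 13 mm farther back than shut.
Start: joints at [-1.18, 0.521, -0.036, 1.599, 0.021, 1.021, -0.113], TCP at [0.278, 0.56, 0.231] pointing down, gripper open.
Joint ranges: [-2.91, 2.91], [-0.3, 2.13], [-1.5, 1.42], [0.17, 2.43], [-1.26, 4.41], [0.16, 1.93], [-2.52, 2.52]. Speed limits (rad/s): [1.89, 1.89, 2.39, 2.39, 3.01, 3.01, 3.01].

### API

Orientations are given as [roll, pitch, yaw] about the fixed x, y, z axes, in that order (R = Rz(yaw) Ry(pitch) Rx(roll)).
In Python, from workcell import monitor, optics, job_done gives the robot as it stands.
- The arm moves only by the shell command python3 -m handwheel 'ROWS' [FORCE]. ROWS is JSON, a list of rows, each an object of numbers: "dx", "dy", "dz": the shift along the tool's x, y, z in cm; "wx", "wy", "wz": the turn, a rotation vector about the tool's x, y, z in rad; "claw": the opening in per cent of the stroke, from 0 (shut) to 100 (fully open). A call has 1 to 8 rows; each row shifts and turns the commanded pose from where the row before left it, along the tool's axes as they then stand; what a row does not reach is not made up. A row lasts 1/8 s, in which the tool goes at most 62.5 mm and 10.7 degrees, less where a joint would pass 70% of its speed; a pose out of reach is approached as far as the arm can. A call with a gripper value outside its range is refused whole. The fingers move at their own pace and stop on an object; FORCE is the grip in N (left out, the last holds). Time passes only in rows, so rows that do not move let the fingers close. It gives the time, the measured TCP pose, the force, the opening and the grip force at its end, in the units of the state.
- monitor.observe(): the state, without advancing time (a new reading comes with each control period).
- optics.grab_frame(name): name is "side" or "top"; returns a dict with "frame" (480x640x3 uint8, blue, green, red), "fovy" (degrees; the focal length in pixels is half the picture's height over the tangent of half this angle, whatever the lens; pixels are square), "cx", "cy" (the principal point, pixels), "k1" (the pictures are not rectified: a ray, as slopes to the right and down, at radius r is drawn at 1 + k1 r^2 times it, then the intrinsics apply), "R" (3x3) and "t" (3): a world point X has camera coordinates R X + t. Camera axes: x right, y down, z forward; pixel columns grow to the right and rows downward; lengths in m; the calibration is good to about 2 mm. A picture is of the moment at which its call begins. There is no depth.
- job_done(): hands the job in; it is judged then, once.
Trained networks look in the newest picture that a camera, given by its name, has taken for a name from the list of things; names that differ only in an ending like _2 or _b are one class to them, and where a whole thing is asked for, a point or a joint stands for the part that bears it (a point fixed in the world has none). Each returns a list of dicts, best first, with "p" (0 to 1); they miss things now and then, are a little off and sometimes report something else, mostly with a low value. They report only what shows in the picture. A call takes as long as a camera call. They do not tell look-alikes from the thing itself.
- optics.masks_of(name, camera): "region" (480x640 bool, what is visible of it) and "rect" ([left, top, width, height] in pixels, round what is visible of it).
The state is a dict: "clock": time; "qpos": joint angles; "qd": joint speeds; "joint_efforts": joint torques, N m; "position": TCP position; "tool_rot": TCP orientation; "force": force on the tool from outside, world axes, zero at the start; "moment": the same for the moment, N m; "grip_width": finger opening in m; "finger_force": force on a finger pad.
Only numpy, scipy, OpenCV 4.12 (cv2) and the standard library are available. Lean on these libraries where they do the work, as an engineer would, in place of code of your own. Each camera call takes 0.05 s, during which the arm holds its last target. There are 200 camera calls.

## Working session

There is one attempt and no reset: what is moved stays moved. The work goes in short steps, Python scripts to look and compute and a shell command to move; the robot and the scene stay as the last step left them, time stands still between calls to the robot, and variables do not carry over. Pictures are saved under pics/ and viewed, at most 10 in all, crops included, and the job is handed in when it is done.

```bash
mkdir -p pics
cat > h.py <<'E'
import numpy as np, cv2
from workcell import monitor, optics
def K(f):
    fl=240/np.tan(np.radians(f["fovy"])/2); return np.array([[fl,0,f["cx"]],[0,fl,f["cy"]],[0,0,1]]),np.array([f["k1"],0,0,0.])
def ray(f,uv):
    k,d=K(f); p=cv2.undistortPoints(np.array([[uv]],float),k,d)[0,0]
    R=np.array(f["R"]);return -R.T@np.array(f["t"]), R.T@np.array([p[0],p[1],1])
def atz(f,uv,z):
    c,r=ray(f,uv); return c+r*(z-c[2])/r[2]
def proj(f,X):
    k,d=K(f); return cv2.projectPoints(np.array(X,float).reshape(-1,3),cv2.Rodrigues(np.array(f["R"]))[0],np.array(f["t"],float),k,d)[0][:,0]
def tri(obs):
    A=np.zeros((3,3));b=np.zeros(3)
    for f,uv in obs:
        c,r=ray(f,uv);r=r/np.linalg.norm(r);P=np.eye(3)-np.outer(r,r);A+=P;b+=P@c
    return np.linalg.solve(A,b)
E
python3 - <<'E'
from h import *
for n in("side","top"):
    f=optics.grab_frame(n);cv2.imwrite(f"pics/{n}0.png",f["frame"])
    print(n,f["fovy"],f["k1"],-np.array(f["R"]).T@np.array(f["t"]))
    for o in("clip","clip_tab","wheel_stage","spindle","bracket"):
        print(o,[(round(m["p"],2),m["rect"]) for m in optics.masks_of(o,n)][:5])
print(monitor.observe())
E
```

```text
side 42.42578299469925 -0.1424432439855489 [ 1.43550054 -0.35365619  0.4903773 ]
clip [(0.79, [286.9, 269.4, 33.4, 25.1]), (0.7, [193.6, 254.7, 18.1, 19.5]), (0.53, [236.4, 254.3, 22.6, 31.6])]
clip_tab [(0.69, [288.8, 272.2, 31.8, 17.1]), (0.62, [237.9, 255.1, 19.8, 31.1]), (0.55, [196.7, 254.5, 16.1, 22.1])]
wheel_stage [(0.56, [377.4, 246.1, 75.7, 69.3])]
spindle [(0.9, [375.5, 249.4, 79.5, 64.2]), (0.39, [238.8, 254.4, 20.7, 30.2])]
bracket [(0.57, [375.8, 250.6, 80.8, 61.3]), (0.16, [205.5, 288.1, 14.9, 29.2])]
top 52.74261069252748 0.014931733600757906 [ 0.41002259 -0.12852652  0.92956535]
clip [(0.5, [366.9, 285.8, 14.0, 23.8]), (0.5, [316.8, 247.3, 29.5, 23.2])]
clip_tab [(0.84, [314.7, 244.9, 29.4, 25.3]), (0.58, [363.9, 281.4, 19.9, 23.4]), (0.57, [403.6, 303.7, 14.1, 29.0]), (0.27, [199.8, 182.7, 73.7, 92.6])]
wheel_stage [(0.78, [199.1, 184.2, 77.5, 86.2])]
spindle [(0.96, [197.6, 182.8, 76.9, 92.6])]
bracket [(0.7, [197.7, 177.5, 75.8, 95.5])]
{'clock': 0.6, 'qpos': array([-1.18020242,  0.52141842, -0.03632666,  1.59947864,  0.02118486,
        1.02108486, -0.11280815]), 'qd': array([ 4.00350629e-04, -4.79608028e-04,  4.15154710e-05,  5.02964032e-04,
       -5.15099353e-04, -2.13452749e-03, -6.98499759e-05]), 'joint_efforts': array([ 1.01080830e-03, -9.26533985e+01,  1.97835825e+00, -3.70154500e+01,
        1.82655553e-02,  2.31171143e-03, -2.54284777e-05]), 'position': array([0.27791753, 0.55981592, 0.23128665]), 'tool_rot': array([-3.14158552e+00, -2.76786015e-05,  2.68076249e+00]), 'force': array([0.6146843 , 0.04610589, 0.03641083]), 'moment': array([-0.03154708, -0.03615885, -0.04193122]), 'finger_force': 0.0, 'grip_width': 0.08535306431214934}
```

View pics/top0.png

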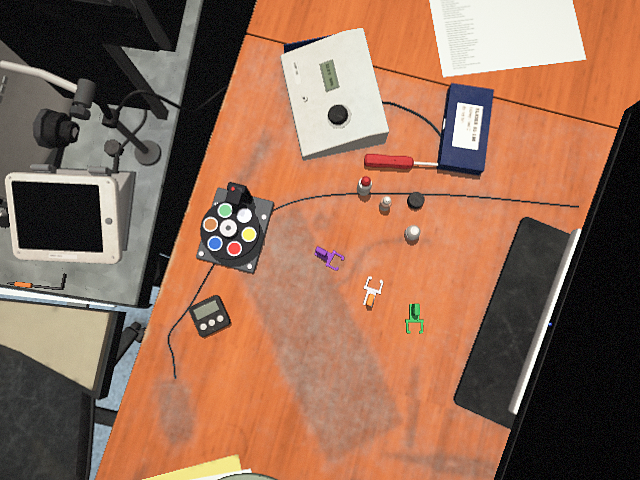

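View pics/side0.png

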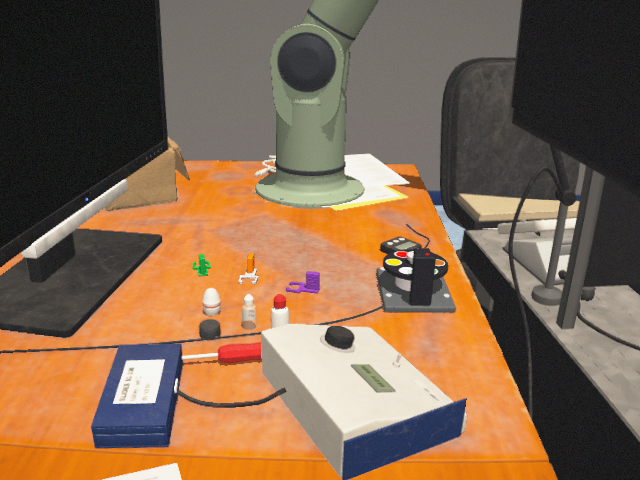

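The top view shows three clip-shaped things: purple (328,257), orange tab on white steel (371,291) and green (414,318). The one meant is the orange at (371,291), or (249,265) in the side view. The stage is at (232,228) with its bracket at (238,192). I'll confirm in one crop.

Run:
```python
from h import *
t=cv2.imread("pics/top0.png");s=cv2.imread("pics/side0.png")
a=cv2.resize(t[265:320,345:400],(400,400),interpolation=2);b=cv2.resize(t[178:278,188:288],(400,400),interpolation=2)
c=cv2.resize(s[245:295,225:275],(400,200),interpolation=2)
cv2.imwrite("pics/crop1.png",np.hstack([a,b]))
f=optics.grab_frame("top")
hsv=cv2.cvtColor(f["frame"],cv2.COLOR_BGR2HSV)
for uv in [(371,291),(366,305),(373,280),(229,228),(236,190)]: print(uv,atz(f,uv,0.0),atz(f,uv,0.06))
print(np.array(f["R"]).round(3))
```

```text
(371, 291) [ 0.46018497 -0.21989542  0.        ] [ 0.45694717 -0.2139979   0.06      ]
(366, 305) [ 0.43366855 -0.21029362  0.        ] [ 0.43214229 -0.20501586  0.06      ]
(373, 280) [ 0.48115731 -0.223819    0.        ] [ 0.47656583 -0.21766822  0.06      ]
(229, 228) [0.57873527 0.05682551 0.        ] [0.56784549 0.04486173 0.06      ]
(236, 190) [0.65542981 0.04651395 0.        ] [0.63958968 0.03521573 0.06      ]
[[ 0.014 -1.    -0.007]
 [-0.985 -0.013 -0.175]
 [ 0.174  0.009 -0.985]]
```

View pics/crop1.png

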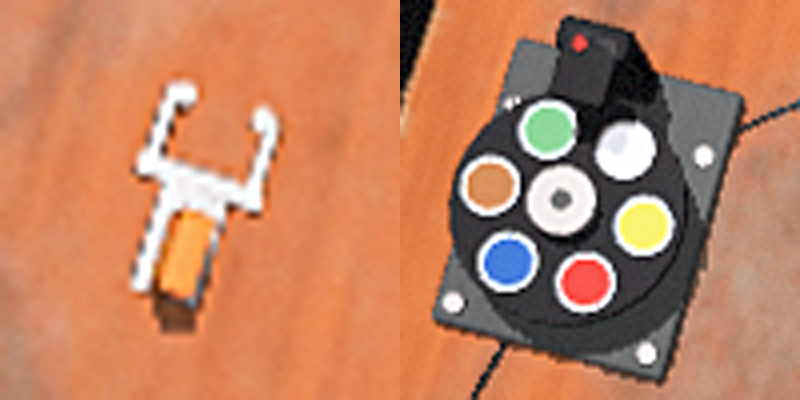

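The crop confirms the orange-tabbed steel clip, with its mouth up-image at crop (180,95) and (265,118). The stage's spindle head is at crop (561,200), and the bracket is up-image of it. Next I fit both poses.

```bash
cat > fit.py <<'E'
from h import *
from scipy.optimize import least_squares
f=optics.grab_frame("top");g=optics.grab_frame("side")
def T(p,X): c,s=np.cos(p[2]),np.sin(p[2]); X=np.array(X,float)/1000; return np.c_[X[:,0]*c-X[:,1]*s+p[0],X[:,0]*s+X[:,1]*c+p[1],X[:,2]]
X=[[7,10,4.5],[7,-10,4.5],[-23,5,34],[-23,-5,34],[-45,5,34],[-45,-5,34]]
P=np.array([[180,95],[265,118],[175,210],[215,213],[158,290],[195,298]])/400*55-.5+[345,265]
r=least_squares(lambda p:(proj(f,T(p,X))-P).ravel(),[.47,-.22,-.28]);print("clip",r.x,r.fun.reshape(-1,2).round(2).tolist())
print("tab",T(r.x,[[-34,0,24]]),"side px",proj(g,T(r.x,[[-34,0,34]])))
hs=cv2.cvtColor(g["frame"],cv2.COLOR_BGR2HSV);m=cv2.inRange(hs[250:290,230:265],(12,200,200),(22,255,255));print("side orange",np.argwhere(m).mean(0)[::-1]+[230,250],m.sum()/255)
B=np.array([[53,302],[246,353],[304,156],[112,103]])/4-.5+[188,178]
W=np.array([atz(f,b,.013) for b in B]);print("bolts",W.round(4).tolist(),W.mean(0))
d=(W[2]+W[3]-W[0]-W[1]);e=(W[0]+W[3]-W[1]-W[2]);print("yaw",np.arctan2(d[1],d[0]),np.arctan2(-e[0],e[1]),np.linalg.norm(d)/2,np.linalg.norm(e)/2)
H=np.array([161.,200])/4-.5+[188,178]
for z in(.06,.07,.08):print(z,atz(f,H,z),proj(g,[atz(f,H,z)]))
s=g["frame"];cv2.imwrite("pics/crop2.png",cv2.resize(s[235:320,365:465],(800,680)[:2],interpolation=2)[:600])
E
python3 fit.py
```

```text
clip [ 0.47588975 -0.22468836 -0.28766619] [[0.44, -0.04], [-1.15, -0.08], [0.71, -0.7], [0.45, 0.52], [-0.32, -0.13], [-0.15, 0.42]]
tab [[ 0.44328686 -0.21504205  0.024     ]] side px [[250.96282346 255.15558988]]
side orange [246.21359223 268.07281553] 206.0
bolts [[0.5272, 0.1059, 0.013], [0.504, 0.0128, 0.013], [0.5998, -0.0115, 0.013], [0.6249, 0.0828, 0.013]] [0.56398333 0.04749441 0.013     ]
yaw -0.24007959099600573 -0.2522723905957875 0.09967856570194132 0.09673086105020107
0.06 [0.56874486 0.04719086 0.06      ] [[417.32013003 257.89923476]]
0.07 [0.56691955 0.04517011 0.07      ] [[416.27506787 252.131668  ]]
0.08 [0.56509425 0.04314936 0.08      ] [[415.22137562 246.33071103]]
```

View pics/crop2.png

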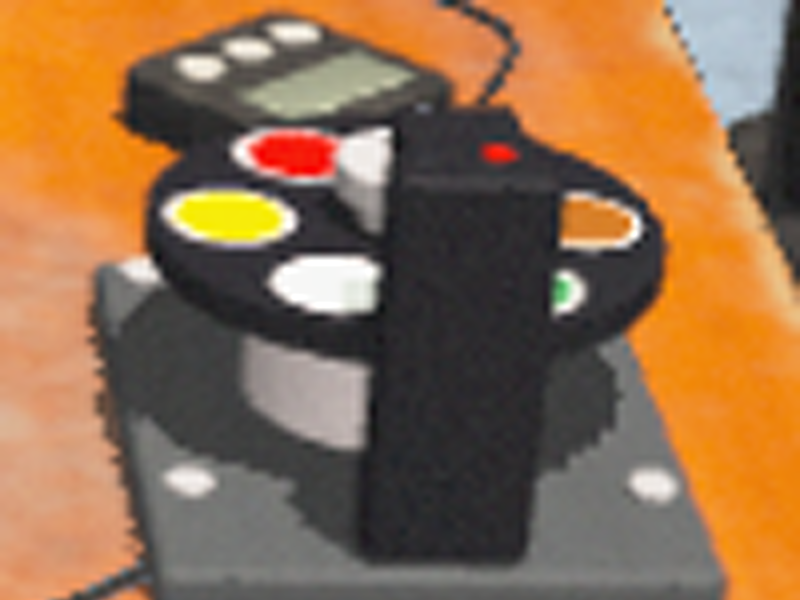

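The side crop shows the head's left rim at crop (342,158), the yellow filter at (230,217) and red at (298,155). I'll triangulate the filters for a rough face height.

Run:
```python
from h import *
f=optics.grab_frame("top");g=optics.grab_frame("side")
t=lambda x,y:np.array([188+(x-400)/4-.5,178+y/4-.5]); s=lambda x,y:np.array([365+x/8-.5,235+y/8-.5])
for a,b in [((643,226),(230,217)),((586,282),(296,154))]:
    X=tri([(f,t(*a)),(g,s(*b))]);print(X,proj(f,X)-t(*a),proj(g,X)-s(*b))
for z in(.046,.051,.056,.061):print(z,atz(f,t(566.6,205.8),z)[:2],atz(f,t(561,200),z+.0145)[:2])
S=monitor.observe();print(S["clock"],S["position"],S["tool_rot"])
```

```text
[0.55820868 0.00956638 0.05215124] [[0.48277076 0.16662194]] [[ 0.54943308 -0.07915522]]
[0.53183762 0.03461984 0.05260843] [[0.44140739 0.1543962 ]] [[ 0.48450022 -0.07687801]]
0.046 [0.56859755 0.0472909 ] [0.56865359 0.04708982]
0.051 [0.5677002  0.04629597] [0.56774094 0.04607945]
0.056 [0.56680284 0.04530104] [0.56682829 0.04506907]
0.061 [0.56590548 0.04430611] [0.56591564 0.0440587 ]
0.85 [0.27791652 0.55978137 0.23127276] [-3.14152007e+00  9.03777855e-06  2.68076214e+00]
```

```bash
python3 -m handwheel '[{"wz":-0.173},{"dx":-4.2,"dy":-4.1},{"dx":-4.2,"dy":-4.1},{"dx":-4.2,"dy":-4.1},{"dx":-4.2,"dy":-4.1},{"dx":-4.2,"dy":-4.1},{"dx":-4.2,"dy":-4.1},{"dx":-4.2,"dy":-4.1}]' 30
cat > go.py <<'E'
import sys;from h import *
from scipy.spatial.transform import Rotation as R
a=list(map(float,sys.argv[1:]));S=monitor.observe();r=R.from_euler("xyz",S["tool_rot"])
print("delta tool cm",(r.inv().apply(np.array(a[:3])-S["position"])*100).round(2),"w",(r.inv()*R.from_euler("xyz",[np.pi,0,a[3]])).as_rotvec().round(4),"pos",S["position"].round(4),S["tool_rot"].round(3),"F",S["force"].round(2),"t",S["clock"],"q",S["qpos"].round(2))
E
python3 go.py 0.443 -0.215 0.15 2.854
```

```text
delta tool cm [-49.24 -62.05   8.13] w [-1.000e-04  0.000e+00 -1.732e-01] pos [0.2779 0.5598 0.2313] [-3.142  0.     2.681] F [ 0.37 -0.47  0.23] t 0.85 q [-1.18  0.52 -0.04  1.6   0.02  1.02 -0.11]schema error: expected keys dx, dy, dz, wx, wy, wz, claw
```

```bash
python3 -m handwheel '[{"dx":0,"dy":0,"dz":0,"wx":0,"wy":0,"wz":-0.173,"claw":100},{"dx":-4.2,"dy":-4.1,"dz":0,"wx":0,"wy":0,"wz":0,"claw":100},{"dx":-4.2,"dy":-4.1,"dz":0,"wx":0,"wy":0,"wz":0,"claw":100},{"dx":-4.2,"dy":-4.1,"dz":0,"wx":0,"wy":0,"wz":0,"claw":100},{"dx":-4.2,"dy":-4.1,"dz":0,"wx":0,"wy":0,"wz":0,"claw":100},{"dx":-4.2,"dy":-4.1,"dz":0,"wx":0,"wy":0,"wz":0,"claw":100},{"dx":-4.2,"dy":-4.1,"dz":0,"wx":0,"wy":0,"wz":0,"claw":100}]' 30
python3 go.py 0.443 -0.215 0.15 2.854
```

```text
clock: 1.72
position: [0.4505, 0.2507, 0.2316]
tool_rot: [3.141, 0.0, 2.854]
force: [2.2, -0.4, 0.6]
grip_width: 0.0854
finger_force: 0.0
delta tool cm [-12.49 -44.87   8.14] w [ 0.0005  0.0004 -0.0001] pos [0.4505 0.2507 0.2316] [3.141 0.    2.854] F [ 2.23 -0.36  0.59] t 1.725 q [-0.62  0.35 -0.01  1.89  0.    0.91  0.66]
```

```bash
python3 -m handwheel '[{"dx":-1.5,"dy":-5.5,"dz":0.9,"wx":0,"wy":0,"wz":0,"claw":60},{"dx":-1.5,"dy":-5.5,"dz":0.9,"wx":0,"wy":0,"wz":0,"claw":60},{"dx":-1.5,"dy":-5.5,"dz":0.9,"wx":0,"wy":0,"wz":0,"claw":60},{"dx":-1.5,"dy":-5.5,"dz":0.9,"wx":0,"wy":0,"wz":0,"claw":60},{"dx":-1.5,"dy":-5.5,"dz":0.9,"wx":0,"wy":0,"wz":0,"claw":60},{"dx":-1.5,"dy":-5.5,"dz":0.9,"wx":0,"wy":0,"wz":0,"claw":60},{"dx":-1.5,"dy":-5.5,"dz":0.9,"wx":0,"wy":0,"wz":0,"claw":60},{"dx":-1.2,"dy":-4.5,"dz":0.9,"wx":0,"wy":0,"wz":0,"claw":60}]'
python3 go.py 0.443 -0.215 0.08 2.854
```

```text
clock: 2.72
position: [0.4396, -0.1954, 0.1592]
tool_rot: [-3.141, 0.001, 2.853]
force: [1.7, 1.4, 1.0]
grip_width: 0.0511
finger_force: 0.0
delta tool cm [-0.88 -1.78  7.92] w [-0.0002  0.0007 -0.0012] pos [ 0.4396 -0.1954  0.1592] [-3.141e+00  1.000e-03  2.853e+00] F [1.75 1.4  0.99] t 2.725 q [ 0.19  0.4   0.13  2.05 -0.08  0.7   1.66]
```

```bash
python3 -m handwheel '[{"dx":0,"dy":0,"dz":0,"wx":0,"wy":0,"wz":0,"claw":60},{"dx":-0.4,"dy":-0.4,"dz":4,"wx":0,"wy":0,"wz":0,"claw":60},{"dx":0,"dy":0,"dz":3,"wx":0,"wy":0,"wz":0,"claw":60},{"dx":0,"dy":0,"dz":0,"wx":0,"wy":0,"wz":0,"claw":60},{"dx":0,"dy":0,"dz":0,"wx":0,"wy":0,"wz":0,"claw":60}]'
python3 go.py 0.443 -0.215 0.008 2.854
python3 - <<'E'
from h import *
g=optics.grab_frame("side");f=optics.grab_frame("top")
cv2.imwrite("pics/c3.png",np.hstack([cv2.resize(g["frame"][205:305,200:300],(400,400),interpolation=2),cv2.resize(f["frame"][240:340,320:420],(400,400),interpolation=2)]))
E
```

```text
clock: 3.35
position: [0.4431, -0.1979, 0.0903]
tool_rot: [3.142, 0.001, 2.854]
force: [0.7, 0.2, 0.1]
grip_width: 0.0515
finger_force: 0.0
delta tool cm [-0.47 -1.64  8.24] w [0.0001 0.0009 0.0003] pos [ 0.4431 -0.1979  0.0903] [3.142e+00 1.000e-03 2.854e+00] F [0.74 0.21 0.1 ] t 3.35 q [ 0.22  0.53  0.11  2.08 -0.11  0.54  1.68]
```

View pics/c3.png

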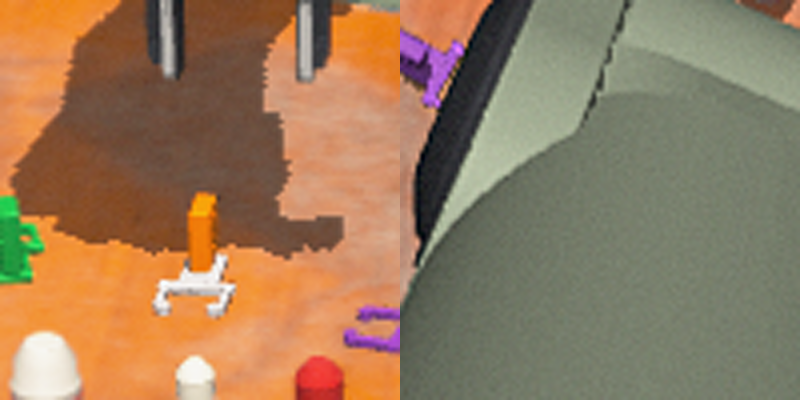

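Side crop: the open fingers hang behind the tab at crop (170,75) and (306,75), midpoint x=238. The tab is at x=203. This agrees with the computed 16 mm sideways correction, so I'll correct and descend.

```bash
python3 -m handwheel '[{"dx":-0.47,"dy":-1.64,"dz":2,"wx":0,"wy":0,"wz":0,"claw":60},{"dx":0,"dy":0,"dz":2,"wx":0,"wy":0,"wz":0,"claw":60},{"dx":0,"dy":0,"dz":2,"wx":0,"wy":0,"wz":0,"claw":60},{"dx":0,"dy":0,"dz":0,"wx":0,"wy":0,"wz":0,"claw":60},{"dx":0,"dy":0,"dz":0,"wx":0,"wy":0,"wz":0,"claw":60}]'
python3 go.py 0.443 -0.215 0.008 2.854
python3 - <<'E'
from h import *
g=optics.grab_frame("side")
cv2.imwrite("pics/c4.png",cv2.resize(g["frame"][230:300,210:290],(640,560),interpolation=2))
E
```

```text
clock: 4.08
position: [0.4429, -0.2154, 0.0304]
tool_rot: [-3.141, 0.001, 2.854]
force: [0.3, 0.9, -0.4]
grip_width: 0.0512
finger_force: 0.0
delta tool cm [0.01 0.04 2.24] w [-0.0001  0.0013 -0.0003] pos [ 0.4429 -0.2154  0.0304] [-3.141e+00  1.000e-03  2.854e+00] F [ 0.3   0.93 -0.42] t 4.075 q [ 0.27  0.65  0.08  2.08 -0.12  0.41  1.73]
```

View pics/c4.png

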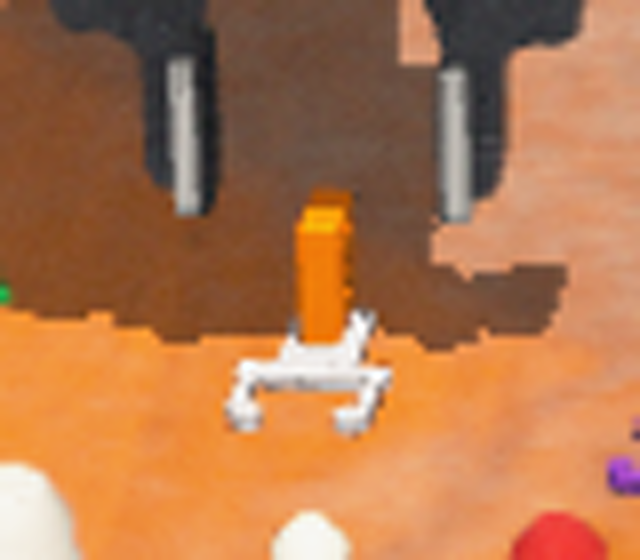

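The fingers straddle the tab centrally: fingers at x=185 and 455, tab at 325. I'll lower and grip.

```bash
python3 -m handwheel '[{"dx":0,"dy":0,"dz":1.2,"wx":0,"wy":0,"wz":0,"claw":60},{"dx":0,"dy":0,"dz":0.95,"wx":0,"wy":0,"wz":0,"claw":40},{"dx":0,"dy":0,"dz":0,"wx":0,"wy":0,"wz":0,"claw":30},{"dx":0,"dy":0,"dz":0,"wx":0,"wy":0,"wz":0,"claw":0},{"dx":0,"dy":0,"dz":0,"wx":0,"wy":0,"wz":0,"claw":0},{"dx":0,"dy":0,"dz":0,"wx":0,"wy":0,"wz":0,"claw":0},{"dx":0,"dy":0,"dz":0,"wx":0,"wy":0,"wz":0,"claw":0}]' 60
python3 go.py 0.443 -0.215 0.12 2.89
```

```text
clock: 5.0
position: [0.4425, -0.2152, 0.0079]
tool_rot: [-3.142, 0.0, 2.854]
force: [0.9, 0.5, -0.5]
grip_width: 0.0086
finger_force: 58.4
delta tool cm [ -0.05   0.04 -11.21] w [-0.      0.0002 -0.0363] pos [ 0.4425 -0.2152  0.0079] [-3.142  0.     2.854] F [ 0.86  0.52 -0.45] t 5.0 q [ 0.28  0.69  0.07  2.09 -0.12  0.36  1.73]
```

```bash
python3 -m handwheel '[{"dx":0,"dy":0,"dz":-3,"wx":0,"wy":0,"wz":0,"claw":0},{"dx":0,"dy":0,"dz":-5,"wx":0,"wy":0,"wz":0,"claw":0},{"dx":0.35,"dy":4,"dz":-4,"wx":0,"wy":0,"wz":0,"claw":0},{"dx":0.35,"dy":4.8,"dz":0,"wx":0,"wy":0,"wz":0,"claw":0},{"dx":0.35,"dy":4.8,"dz":0,"wx":0,"wy":0,"wz":0,"claw":0},{"dx":0.35,"dy":4.8,"dz":0,"wx":0,"wy":0,"wz":0,"claw":0},{"dx":0.35,"dy":4.8,"dz":0,"wx":0,"wy":0,"wz":0,"claw":0},{"dx":0.35,"dy":4,"dz":0,"wx":0,"wy":0,"wz":0,"claw":0}]'
python3 -m handwheel '[{"dx":0,"dy":0,"dz":0,"wx":0,"wy":0,"wz":0,"claw":0},{"dx":0,"dy":0,"dz":0,"wx":0,"wy":0,"wz":0,"claw":0}]'
python3 go.py 0.5033 0.065 0.09 2.854
```

```text
clock: 6.0
position: [0.4997, 0.0536, 0.1279]
tool_rot: [3.141, 0.0, 2.855]
force: [0.4, -1.2, -0.3]
grip_width: 0.009
finger_force: 58.6
clock: 6.25
position: [0.4992, 0.051, 0.1278]
tool_rot: [-3.141, -0.0, 2.854]
force: [-1.2, 0.1, -1.0]
grip_width: 0.009
finger_force: 58.7
delta tool cm [0.01 1.46 3.78] w [-0.0005 -0.0001 -0.0004] pos [0.4992 0.051  0.1278] [-3.141 -0.     2.854] F [-1.23  0.11 -1.01] t 6.25 q [-0.32  0.48  0.13  2.02 -0.1   0.65  1.16]
```

```bash
python3 -m handwheel '[{"dx":0,"dy":1.46,"dz":1,"wx":0,"wy":0,"wz":0,"claw":0},{"dx":0,"dy":0,"dz":2,"wx":0,"wy":0,"wz":0,"claw":0},{"dx":0,"dy":0,"dz":0.8,"wx":0,"wy":0,"wz":0,"claw":0},{"dx":0,"dy":0,"dz":0,"wx":0,"wy":0,"wz":0,"claw":0},{"dx":0,"dy":0,"dz":0,"wx":0,"wy":0,"wz":0,"claw":0}]'
python3 go.py 0.5033 0.065 0.09 2.854
python3 - <<'E'
from h import *
g=optics.grab_frame("side");f=optics.grab_frame("top")
u=np.array([np.cos(-.2876),np.sin(-.2876),0]);v=np.array([-u[1],u[0],0]);p=monitor.observe()["position"];o=p+.034*u;o[2]-=.0079
pts=[o+u*.007+v*.009+[0,0,.0045],o+u*.007-v*.009+[0,0,.0045]]
print("top",((proj(f,pts)-[188,178])*4).tolist(),"side",((proj(g,pts)-[365,225])*4+[400,0]).tolist())
cv2.imwrite("pics/c5.png",np.hstack([cv2.resize(f["frame"][178:278,188:288],(400,400),interpolation=2),cv2.resize(g["frame"][225:325,365:465],(400,400),interpolation=2)]))
E
```

```text
clock: 6.88
position: [0.5039, 0.0655, 0.0902]
tool_rot: [3.141, 0.0, 2.853]
force: [0.0, -0.0, -0.5]
grip_width: 0.0092
finger_force: 58.7
delta tool cm [ 0.04 -0.06  0.02] w [ 0.0002  0.0005 -0.0007] pos [0.5039 0.0655 0.0902] [3.141 0.    2.853] F [ 0.01 -0.   -0.48] t 6.875 q [-0.33  0.56  0.11  2.02 -0.11  0.57  1.14]
top [[109.93849955737267, 237.54380895037252], [148.46366447749438, 249.47408023886487]] side [[627.0576779824933, 48.75872728418756], [584.8424676227892, 47.40343865472323]]
```

View pics/c5.png

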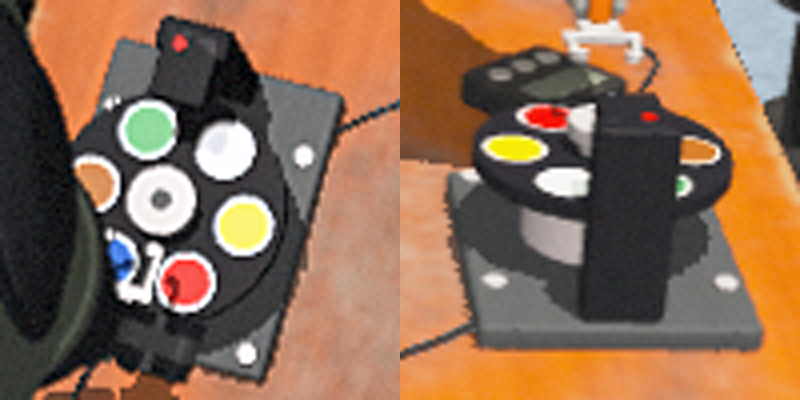

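Top view: the bumps are at crop (110,236) and (153,248), against predictions of (110,237) and (148,249). Side view agrees to within about 1 mm, so the clip is level and aimed at the spindle. Now I feel downward.

```bash
python3 -m handwheel '[{"dx":0,"dy":0.04,"dz":0.7,"wx":0,"wy":0,"wz":0,"claw":0},{"dx":0,"dy":0,"dz":0.7,"wx":0,"wy":0,"wz":0,"claw":0},{"dx":0,"dy":0,"dz":0,"wx":0,"wy":0,"wz":0,"claw":0},{"dx":0,"dy":0,"dz":0,"wx":0,"wy":0,"wz":0,"claw":0}]'
python3 -m handwheel '[{"dx":0,"dy":0,"dz":0.1,"wx":0,"wy":0,"wz":0,"claw":0},{"dx":0,"dy":0,"dz":0.1,"wx":0,"wy":0,"wz":0,"claw":0},{"dx":0,"dy":0,"dz":0.1,"wx":0,"wy":0,"wz":0,"claw":0},{"dx":0,"dy":0,"dz":0,"wx":0,"wy":0,"wz":0,"claw":0}]'
python3 -m handwheel '[{"dx":0,"dy":0,"dz":0,"wx":0,"wy":0,"wz":0,"claw":0}]'
```

```text
clock: 7.48
position: [0.5037, 0.066, 0.0757]
tool_rot: [-3.141, -0.0, 2.854]
force: [0.6, 0.4, -0.4]
grip_width: 0.009
finger_force: 58.7
clock: 7.98
position: [0.5037, 0.066, 0.0727]
tool_rot: [-3.142, -0.0, 2.854]
force: [1.2, 0.2, -0.8]
grip_width: 0.0089
finger_force: 58.7
clock: 8.1
position: [0.5037, 0.066, 0.0728]
tool_rot: [-3.142, -0.0, 2.854]
force: [0.3, 0.1, -0.6]
grip_width: 0.0089
finger_force: 58.7
```

```bash
python3 -m handwheel '[{"dx":0,"dy":0,"dz":0.1,"wx":0,"wy":0,"wz":0,"claw":0},{"dx":0,"dy":0,"dz":0.1,"wx":0,"wy":0,"wz":0,"claw":0},{"dx":0,"dy":0,"dz":0.1,"wx":0,"wy":0,"wz":0,"claw":0},{"dx":0,"dy":0,"dz":0,"wx":0,"wy":0,"wz":0,"claw":0}]'
python3 -m handwheel '[{"dx":0,"dy":0,"dz":0,"wx":0,"wy":0,"wz":0,"claw":0}]'
```

```text
clock: 8.6
position: [0.5037, 0.066, 0.0697]
tool_rot: [-3.141, -0.0, 2.854]
force: [-0.3, -0.3, -0.6]
grip_width: 0.0086
finger_force: 58.7
clock: 8.72
position: [0.5038, 0.066, 0.0698]
tool_rot: [-3.142, 0.0, 2.854]
force: [0.4, 0.6, -1.8]
grip_width: 0.009
finger_force: 58.7
```

```bash
python3 -m handwheel '[{"dx":0,"dy":0,"dz":0.1,"wx":0,"wy":0,"wz":0,"claw":0},{"dx":0,"dy":0,"dz":0.1,"wx":0,"wy":0,"wz":0,"claw":0},{"dx":0,"dy":0,"dz":0.1,"wx":0,"wy":0,"wz":0,"claw":0},{"dx":0,"dy":0,"dz":0,"wx":0,"wy":0,"wz":0,"claw":0}]'
```

```text
clock: 9.22
position: [0.5037, 0.066, 0.0667]
tool_rot: [-3.141, -0.0, 2.854]
force: [-0.5, -0.8, -0.3]
grip_width: 0.009
finger_force: 58.7
```

```bash
python3 -m handwheel '[{"dx":0,"dy":0,"dz":0.1,"wx":0,"wy":0,"wz":0,"claw":0},{"dx":0,"dy":0,"dz":0,"wx":0,"wy":0,"wz":0,"claw":0}]'
```

```text
clock: 9.48
position: [0.5037, 0.066, 0.0657]
tool_rot: [-3.142, -0.0, 2.854]
force: [-0.6, 0.3, -1.0]
grip_width: 0.0086
finger_force: 58.7
```

```bash
python3 -m handwheel '[{"dx":0,"dy":0,"dz":0.1,"wx":0,"wy":0,"wz":0,"claw":0},{"dx":0,"dy":0,"dz":0,"wx":0,"wy":0,"wz":0,"claw":0}]'
```

```text
clock: 9.72
position: [0.5037, 0.066, 0.0647]
tool_rot: [-3.142, -0.0, 2.854]
force: [-0.5, 0.1, -0.0]
grip_width: 0.009
finger_force: 58.7
```

```bash
python3 -m handwheel '[{"dx":0,"dy":0,"dz":0.1,"wx":0,"wy":0,"wz":0,"claw":0},{"dx":0,"dy":0,"dz":0.1,"wx":0,"wy":0,"wz":0,"claw":0},{"dx":0,"dy":0,"dz":0,"wx":0,"wy":0,"wz":0,"claw":0}]'
```

```text
clock: 10.1
position: [0.5037, 0.0659, 0.0627]
tool_rot: [-3.141, -0.0, 2.854]
force: [0.2, -0.2, -0.3]
grip_width: 0.0086
finger_force: 58.7
```

```bash
python3 -m handwheel '[{"dx":0,"dy":0,"dz":0.1,"wx":0,"wy":0,"wz":0,"claw":0},{"dx":0,"dy":0,"dz":0,"wx":0,"wy":0,"wz":0,"claw":0}]'
```

```text
clock: 10.35
position: [0.5037, 0.066, 0.0617]
tool_rot: [-3.142, -0.0, 2.854]
force: [-0.2, -0.7, -0.3]
grip_width: 0.009
finger_force: 58.7
```

```bash
python3 -m handwheel '[{"dx":0,"dy":0,"dz":0.1,"wx":0,"wy":0,"wz":0,"claw":0},{"dx":0,"dy":0,"dz":0,"wx":0,"wy":0,"wz":0,"claw":0}]'
```

```text
clock: 10.6
position: [0.5037, 0.066, 0.0607]
tool_rot: [-3.142, -0.0, 2.854]
force: [-0.4, 0.6, -0.5]
grip_width: 0.0087
finger_force: 58.7
```

Underside is now at 0.0528, still free.

```bash
python3 -m handwheel '[{"dx":0,"dy":0,"dz":0.1,"wx":0,"wy":0,"wz":0,"claw":0},{"dx":0,"dy":0,"dz":0,"wx":0,"wy":0,"wz":0,"claw":0}]'
```

```text
clock: 10.85
position: [0.5038, 0.066, 0.0598]
tool_rot: [3.142, 0.0, 2.854]
force: [-0.4, -0.8, 0.2]
grip_width: 0.0088
finger_force: 58.8
```

```bash
python3 -m handwheel '[{"dx":0,"dy":0,"dz":0.05,"wx":0,"wy":0,"wz":0,"claw":0},{"dx":0,"dy":0,"dz":0,"wx":0,"wy":0,"wz":0,"claw":0},{"dx":0,"dy":0,"dz":0,"wx":0,"wy":0,"wz":0,"claw":0}]'
```

```text
clock: 11.22
position: [0.5038, 0.066, 0.0593]
tool_rot: [3.142, 0.0, 2.854]
force: [-0.6, -0.4, 3.9]
grip_width: 0.0092
finger_force: 59.0
```

```bash
python3 -m handwheel '[{"dx":0,"dy":0,"dz":0.05,"wx":0,"wy":0,"wz":0,"claw":0},{"dx":0,"dy":0,"dz":0,"wx":0,"wy":0,"wz":0,"claw":0},{"dx":0,"dy":0,"dz":0,"wx":0,"wy":0,"wz":0,"claw":0}]'
```

```text
clock: 11.6
position: [0.5038, 0.066, 0.0588]
tool_rot: [3.142, 0.0, 2.854]
force: [-1.6, 0.3, 4.1]
grip_width: 0.0087
finger_force: 59.3
```

Contact: the face is at about z=0.052, as triangulated. I'll ease off slightly and slide forward.

```bash
python3 -m handwheel '[{"dx":0,"dy":0,"dz":-0.03,"wx":0,"wy":0,"wz":0,"claw":0},{"dx":-0.15,"dy":0,"dz":0,"wx":0,"wy":0,"wz":0,"claw":0},{"dx":-0.15,"dy":0,"dz":0,"wx":0,"wy":0,"wz":0,"claw":0},{"dx":-0.15,"dy":0,"dz":0,"wx":0,"wy":0,"wz":0,"claw":0},{"dx":-0.15,"dy":0,"dz":0,"wx":0,"wy":0,"wz":0,"claw":0},{"dx":0,"dy":0,"dz":0,"wx":0,"wy":0,"wz":0,"claw":0}]'
```

```text
clock: 12.35
position: [0.5097, 0.0642, 0.0591]
tool_rot: [3.142, 0.0, 2.854]
force: [-0.7, -0.3, 4.0]
grip_width: 0.009
finger_force: 59.2
```

```bash
python3 -m handwheel '[{"dx":-0.1,"dy":0,"dz":0,"wx":0,"wy":0,"wz":0,"claw":0},{"dx":-0.1,"dy":0,"dz":0,"wx":0,"wy":0,"wz":0,"claw":0},{"dx":-0.1,"dy":0,"dz":0,"wx":0,"wy":0,"wz":0,"claw":0},{"dx":0,"dy":0,"dz":0,"wx":0,"wy":0,"wz":0,"claw":0}]'
```

```text
clock: 12.85
position: [0.5125, 0.0634, 0.0591]
tool_rot: [3.142, 0.0, 2.854]
force: [-2.3, 0.7, 4.6]
grip_width: 0.0086
finger_force: 59.2
```

```bash
python3 -m handwheel '[{"dx":-0.1,"dy":0,"dz":0,"wx":0,"wy":0,"wz":0,"claw":0},{"dx":-0.1,"dy":0,"dz":0,"wx":0,"wy":0,"wz":0,"claw":0},{"dx":-0.1,"dy":0,"dz":0,"wx":0,"wy":0,"wz":0,"claw":0},{"dx":0,"dy":0,"dz":0,"wx":0,"wy":0,"wz":0,"claw":0}]'; python3 go.py 0.5349 0.0558 0.059 2.854
```

```text
clock: 13.35
position: [0.5154, 0.0625, 0.0591]
tool_rot: [3.142, 0.0, 2.854]
force: [-1.7, -0.1, 4.7]
grip_width: 0.009
finger_force: 59.2
delta tool cm [-2.06 -0.09  0.01] w [ 0.      0.0002 -0.0003] pos [0.5154 0.0625 0.0591] [3.142 0.    2.854] F [-1.73 -0.08  4.66] t 13.35 q [-0.31  0.62  0.1   2.01 -0.12  0.52  1.16]
```

```bash
python3 -m handwheel '[{"dx":-0.1,"dy":0,"dz":0,"wx":0,"wy":0,"wz":0,"claw":0},{"dx":-0.1,"dy":0,"dz":0,"wx":0,"wy":0,"wz":0,"claw":0},{"dx":0,"dy":0,"dz":0,"wx":0,"wy":0,"wz":0,"claw":0}]'
```

```text
clock: 13.72
position: [0.5173, 0.062, 0.0591]
tool_rot: [3.142, 0.0, 2.854]
force: [-1.0, 1.0, 4.6]
grip_width: 0.0088
finger_force: 59.2
```

```bash
python3 -m handwheel '[{"dx":-0.1,"dy":0,"dz":0,"wx":0,"wy":0,"wz":0,"claw":0},{"dx":-0.1,"dy":0,"dz":0,"wx":0,"wy":0,"wz":0,"claw":0},{"dx":0,"dy":0,"dz":0,"wx":0,"wy":0,"wz":0,"claw":0}]'
```

```text
clock: 14.1
position: [0.5189, 0.0614, 0.059]
tool_rot: [-3.141, -0.0, 2.854]
force: [-4.7, 1.3, 4.9]
grip_width: 0.0093
finger_force: 59.4
```

```bash
python3 -m handwheel '[{"dx":-0.1,"dy":0,"dz":0,"wx":0,"wy":0,"wz":0,"claw":0},{"dx":0,"dy":0,"dz":0,"wx":0,"wy":0,"wz":0,"claw":0}]'
```

```text
clock: 14.35
position: [0.5195, 0.061, 0.059]
tool_rot: [-3.141, -0.001, 2.854]
force: [-5.9, 0.8, 5.9]
grip_width: 0.009
finger_force: 59.5
```

```bash
python3 -m handwheel '[{"dx":-0.1,"dy":0,"dz":0,"wx":0,"wy":0,"wz":0,"claw":0},{"dx":0,"dy":0,"dz":0,"wx":0,"wy":0,"wz":0,"claw":0}]'
```

```text
clock: 14.6
position: [0.5202, 0.0607, 0.0589]
tool_rot: [-3.141, -0.001, 2.854]
force: [-7.7, -0.8, 6.1]
grip_width: 0.0085
finger_force: 59.5
```

Bumps are on the spindle. There's a slight lateral force, so I'll nudge to -y and keep pushing in small steps.

```bash
python3 -m handwheel '[{"dx":-0.07,"dy":-0.04,"dz":-0.03,"wx":0,"wy":0,"wz":0,"claw":0},{"dx":0,"dy":0,"dz":0,"wx":0,"wy":0,"wz":0,"claw":0}]'
```

```text
clock: 14.85
position: [0.521, 0.0599, 0.0592]
tool_rot: [-3.141, -0.001, 2.853]
force: [-5.9, -0.1, 4.8]
grip_width: 0.0089
finger_force: 59.3
```

```bash
python3 -m handwheel '[{"dx":-0.1,"dy":0,"dz":0,"wx":0,"wy":0,"wz":0,"claw":0},{"dx":0,"dy":0,"dz":0,"wx":0,"wy":0,"wz":0,"claw":0}]'
```

```text
clock: 15.1
position: [0.5219, 0.0595, 0.0592]
tool_rot: [-3.141, -0.001, 2.853]
force: [-5.4, -2.9, 4.8]
grip_width: 0.0091
finger_force: 59.3
```

```bash
python3 -m handwheel '[{"dx":-0.1,"dy":0,"dz":0,"wx":0,"wy":0,"wz":0,"claw":0},{"dx":0,"dy":0,"dz":0,"wx":0,"wy":0,"wz":0,"claw":0}]'
```

```text
clock: 15.35
position: [0.5226, 0.0591, 0.0591]
tool_rot: [-3.14, -0.001, 2.853]
force: [-6.5, -1.5, 4.1]
grip_width: 0.0089
finger_force: 59.3
```

```bash
python3 -m handwheel '[{"dx":-0.05,"dy":-0.06,"dz":0,"wx":0,"wy":0,"wz":0,"claw":0},{"dx":0,"dy":0,"dz":0,"wx":0,"wy":0,"wz":0,"claw":0}]'
```

```text
clock: 15.6
position: [0.5232, 0.0586, 0.0592]
tool_rot: [-3.141, -0.001, 2.853]
force: [-6.0, -0.5, 4.2]
grip_width: 0.0087
finger_force: 59.3
```

```bash
python3 -m handwheel '[{"dx":-0.1,"dy":0,"dz":0,"wx":0,"wy":0,"wz":0,"claw":0},{"dx":0,"dy":0,"dz":0,"wx":0,"wy":0,"wz":0,"claw":0}]'
```

```text
clock: 15.85
position: [0.5241, 0.0583, 0.0592]
tool_rot: [-3.141, -0.001, 2.853]
force: [-6.3, -1.9, 4.6]
grip_width: 0.009
finger_force: 59.3
```

```bash
python3 -m handwheel '[{"dx":-0.1,"dy":0,"dz":0,"wx":0,"wy":0,"wz":0,"claw":0},{"dx":0,"dy":0,"dz":0,"wx":0,"wy":0,"wz":0,"claw":0}]'
```

```text
clock: 16.1
position: [0.5253, 0.058, 0.0592]
tool_rot: [-3.141, -0.001, 2.853]
force: [-4.6, -2.0, 4.5]
grip_width: 0.0084
finger_force: 59.3
```

```bash
python3 -m handwheel '[{"dx":-0.1,"dy":-0.03,"dz":0,"wx":0,"wy":0,"wz":0,"claw":0},{"dx":0,"dy":0,"dz":0,"wx":0,"wy":0,"wz":0,"claw":0}]'
```

```text
clock: 16.35
position: [0.5263, 0.0575, 0.0593]
tool_rot: [-3.141, -0.0, 2.853]
force: [-3.7, -0.7, 4.1]
grip_width: 0.0089
finger_force: 59.2
```

```bash
python3 -m handwheel '[{"dx":-0.1,"dy":0,"dz":0,"wx":0,"wy":0,"wz":0,"claw":0},{"dx":-0.05,"dy":0,"dz":0,"wx":0,"wy":0,"wz":0,"claw":0},{"dx":0,"dy":0,"dz":0,"wx":0,"wy":0,"wz":0,"claw":0}]'
```

```text
clock: 16.73
position: [0.528, 0.0572, 0.0594]
tool_rot: [-3.141, 0.0, 2.854]
force: [-3.4, -2.6, 3.9]
grip_width: 0.0086
finger_force: 59.2
```

```bash
python3 -m handwheel '[{"dx":-0.1,"dy":0,"dz":0,"wx":0,"wy":0,"wz":0,"claw":0},{"dx":-0.05,"dy":0,"dz":0,"wx":0,"wy":0,"wz":0,"claw":0},{"dx":0,"dy":0,"dz":0,"wx":0,"wy":0,"wz":0,"claw":0}]'
```

```text
clock: 17.1
position: [0.5294, 0.0568, 0.0593]
tool_rot: [-3.141, -0.0, 2.854]
force: [-4.1, -3.0, 2.8]
grip_width: 0.009
finger_force: 59.3
```

```bash
python3 -m handwheel '[{"dx":-0.1,"dy":-0.05,"dz":0,"wx":0,"wy":0,"wz":0,"claw":0},{"dx":-0.05,"dy":0,"dz":0,"wx":0,"wy":0,"wz":0,"claw":0},{"dx":0,"dy":0,"dz":0,"wx":0,"wy":0,"wz":0,"claw":0}]'
```

```text
clock: 17.48
position: [0.531, 0.0561, 0.0595]
tool_rot: [3.141, 0.0, 2.854]
force: [-2.7, -2.2, 2.5]
grip_width: 0.0088
finger_force: 59.1
```

```bash
python3 -m handwheel '[{"dx":-0.1,"dy":0,"dz":0,"wx":0,"wy":0,"wz":0,"claw":0},{"dx":0,"dy":0,"dz":0,"wx":0,"wy":0,"wz":0,"claw":0}]'
```

```text
clock: 17.73
position: [0.5321, 0.0557, 0.0595]
tool_rot: [3.141, 0.001, 2.854]
force: [-0.3, -2.1, 3.3]
grip_width: 0.0089
finger_force: 59.1
```

```bash
python3 -m handwheel '[{"dx":-0.1,"dy":0,"dz":0,"wx":0,"wy":0,"wz":0,"claw":0},{"dx":0,"dy":0,"dz":0,"wx":0,"wy":0,"wz":0,"claw":0}]'
```

```text
clock: 17.98
position: [0.5328, 0.0555, 0.0594]
tool_rot: [3.142, 0.0, 2.854]
force: [-1.2, -1.5, 3.5]
grip_width: 0.0088
finger_force: 59.1
```

```bash
python3 -m handwheel '[{"dx":-0.1,"dy":0,"dz":0,"wx":0,"wy":0,"wz":0,"claw":0},{"dx":0,"dy":0,"dz":0,"wx":0,"wy":0,"wz":0,"claw":0}]'
```

```text
clock: 18.23
position: [0.5337, 0.0553, 0.0594]
tool_rot: [3.142, 0.0, 2.854]
force: [-1.5, -1.4, 3.4]
grip_width: 0.0091
finger_force: 59.1
```

```bash
python3 -m handwheel '[{"dx":-0.05,"dy":0,"dz":0,"wx":0,"wy":0,"wz":0,"claw":0},{"dx":0,"dy":0,"dz":0,"wx":0,"wy":0,"wz":0,"claw":0}]'
```

```text
clock: 18.48
position: [0.5341, 0.0552, 0.0594]
tool_rot: [3.142, 0.0, 2.854]
force: [-1.5, -0.0, 3.1]
grip_width: 0.0089
finger_force: 59.1
```

```bash
python3 -m handwheel '[{"dx":-0.05,"dy":0,"dz":0,"wx":0,"wy":0,"wz":0,"claw":0},{"dx":0,"dy":0,"dz":0,"wx":0,"wy":0,"wz":0,"claw":0}]'
```

```text
clock: 18.73
position: [0.5343, 0.0551, 0.0593]
tool_rot: [-3.142, -0.001, 2.854]
force: [-4.4, 0.5, 3.3]
grip_width: 0.0092
finger_force: 59.2
```

Force is rising and forward progress is shrinking, so the stop is near.

```bash
python3 -m handwheel '[{"dx":-0.05,"dy":0,"dz":0,"wx":0,"wy":0,"wz":0,"claw":0},{"dx":0,"dy":0,"dz":0,"wx":0,"wy":0,"wz":0,"claw":0}]'
```

```text
clock: 18.98
position: [0.5344, 0.0551, 0.0592]
tool_rot: [-3.141, -0.001, 2.854]
force: [-5.8, 1.4, 4.0]
grip_width: 0.0085
finger_force: 59.3
```

```bash
python3 -m handwheel '[{"dx":-0.05,"dy":0,"dz":0,"wx":0,"wy":0,"wz":0,"claw":0},{"dx":0,"dy":0,"dz":0,"wx":0,"wy":0,"wz":0,"claw":0}]'
```

```text
clock: 19.23
position: [0.5345, 0.055, 0.0591]
tool_rot: [-3.141, -0.002, 2.854]
force: [-9.2, 1.0, 5.4]
grip_width: 0.0091
finger_force: 59.4
```

Hard stop at the expected position (origin estimate 0 ± 1 mm). I'll relax the push, then release and rise.

```bash
python3 -m handwheel '[{"dx":0.12,"dy":0,"dz":-0.03,"wx":0,"wy":0,"wz":0,"claw":0},{"dx":0,"dy":0,"dz":0,"wx":0,"wy":0,"wz":0,"claw":15},{"dx":0,"dy":0,"dz":0,"wx":0,"wy":0,"wz":0,"claw":30},{"dx":0,"dy":0,"dz":0,"wx":0,"wy":0,"wz":0,"claw":45},{"dx":0,"dy":0,"dz":0,"wx":0,"wy":0,"wz":0,"claw":45},{"dx":0,"dy":0,"dz":0,"wx":0,"wy":0,"wz":0,"claw":45}]' 20; python3 -m handwheel '[{"dx":0,"dy":0,"dz":-1,"wx":0,"wy":0,"wz":0,"claw":45},{"dx":0,"dy":0,"dz":-2,"wx":0,"wy":0,"wz":0,"claw":45},{"dx":0,"dy":0,"dz":-4,"wx":0,"wy":0,"wz":0,"claw":45},{"dx":0,"dy":0,"dz":-4,"wx":0,"wy":0,"wz":0,"claw":45},{"dx":4,"dy":0,"dz":-2,"wx":0,"wy":0,"wz":0,"claw":45},{"dx":4,"dy":0,"dz":0,"wx":0,"wy":0,"wz":0,"claw":45},{"dx":0,"dy":0,"dz":0,"wx":0,"wy":0,"wz":0,"claw":45},{"dx":0,"dy":0,"dz":0,"wx":0,"wy":0,"wz":0,"claw":45}]'
python3 -m handwheel '[{"dx":0,"dy":5,"dz":0,"wx":0,"wy":0,"wz":0,"claw":45},{"dx":0,"dy":6,"dz":0,"wx":0,"wy":0,"wz":0,"claw":45},{"dx":0,"dy":6,"dz":0,"wx":0,"wy":0,"wz":0,"claw":45},{"dx":0,"dy":0,"dz":0,"wx":0,"wy":0,"wz":0,"claw":45}]'
python3 - <<'E'
from h import *
g=optics.grab_frame("side");f=optics.grab_frame("top")
cv2.imwrite("pics/c6.png",np.hstack([cv2.resize(f["frame"][178:278,188:288],(400,400),interpolation=2),cv2.resize(g["frame"][225:325,365:465],(400,400),interpolation=2)]))
E
```

```text
clock: 19.98
position: [0.5344, 0.055, 0.0597]
tool_rot: [-3.142, 0.0, 2.854]
force: [0.1, -0.0, -0.6]
grip_width: 0.0387
finger_force: 0.0
clock: 20.98
position: [0.4583, 0.0777, 0.1903]
tool_rot: [3.141, 0.001, 2.854]
force: [0.1, -0.7, 0.0]
grip_width: 0.0384
finger_force: 0.0
clock: 21.48
position: [0.5067, 0.245, 0.1889]
tool_rot: [3.141, -0.0, 2.858]
force: [-0.7, -0.8, -0.5]
grip_width: 0.0384
finger_force: 0.0
```

View pics/c6.png

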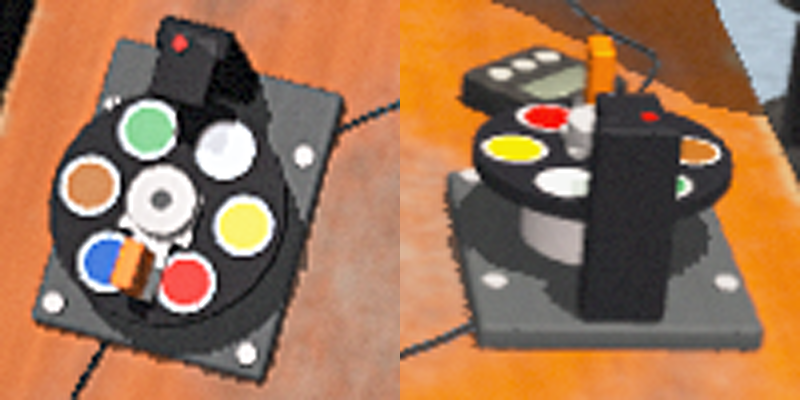

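The clip sits flat under the head, with its prongs hidden beneath it and the tab at crop (132,264). One numerical check of seating against the image remains.

Run:
```python
from h import *
f=optics.grab_frame("top");g=optics.grab_frame("side")
u=np.array([np.cos(-.2876),np.sin(-.2876),0]);v=np.array([-u[1],u[0],0]);S=np.array([.5675,.0461,.052])
C=[S+a*u+b*v+[0,0,.034] for a in(-.023,-.045) for b in(.005,-.005)]
print(((proj(f,C)-[188,178]+.5)*4).round(1).tolist())
def og(im,x0,x1,y0,y1):
    h=cv2.cvtColor(im["frame"][y0:y1,x0:x1],cv2.COLOR_BGR2HSV);m=(h[...,1]>170)&(h[...,2]>200)&(h[...,0]>8)&(h[...,0]<22);q=np.argwhere(m)[:,::-1]+[x0,y0];return len(q),(q.mean(0)+.5),cv2.minAreaRect(q.astype(np.float32))
n,c,r=og(f,212,229,235,252);print(n,(c-[188,178])*4,r,"pred top centre",((proj(f,np.mean(C,0))+.5-[188,178])*4))
```

```text
[[124.2, 237.7], [145.5, 244.3], [107.6, 284.8], [129.0, 291.5]]
33 [126.72727273 263.6969697 ] ((219.30001831054688, 243.6000213623047), (4.743415832519531, 11.067971229553223), 18.434947967529297) pred top centre [[126.57861735 264.51873094]]
```

Predicted and observed tab centres agree to 0.8 crop px, about 0.4 mm. The clip is seated, so I'll hand in.

```bash
python3 -c "
from workcell import job_done
print(job_done())"
```

```text
the job is handed in; nothing more can be done
None
```

I pushed the orange-tabbed clip into the spindle groove until it stopped hard, let go and backed the arm away. The highest force reading I saw was about 11 N. In the final picture the clip's tab is within about 0.4 mm of where a fully seated clip should be. I handed the job in at about 21.5 s, and no verdict came back.

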